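Reset the photometer's hidden catch with the reset pin

TASK

The photometer's lamp catch has tripped. Take the yellow reset pin from its blue stand, feel with its tip along the floor of the slot in the sloping front panel until it drops into the hidden hole, and push the catch at the bottom of the hole fully home; then put the pin back upright and fully down in its stand. Leave the bottle, beaker and flask standing where they are.

Things in the scene. Friction and masses are not known exactly. Their poses are not given: they have to be found in the camera images.
- pin_grip (a point): the yellow reset pin: centre of its handle. Loose, about 60 g. Square handle 22 x 22 mm, 45 mm long, grey cap 4 mm more on top; below it a steel shank 6 mm thick, 50 mm long, ball-ended. z runs from tip to handle, x and y square to the handle's faces. The tip is 72.5 mm below this point. At the start it stands upright in the stand, the handle resting on the stand's top
- pin_tip (a point): the very end of the reset pin's shank (same axes as pin_grip). Tip and shank are polished and slide easily (friction about 0.25)
- stand_mouth (a point): the blue stand, a fixed block 70 x 70 mm and 60 mm high: centre of the mouth of its single upright round hole, on its top face. The hole is 15 mm in diameter, 54 mm deep, with a 2 mm chamfer. With the pin fully down, pin_grip is 22.5 mm above this point
- panel: sloping front panel of the photometer. Origin: centre of its black slot, level with the panel's face. z: square out of the panel, up and to the front, 32 degrees from vertical; x: up the slope; y: along the slot, level. The slot is 72 mm long (y -36 to 36) and 13 mm wide (x -6.5 to 6.5). White bars mark its ends. Its floor is flat, 4 mm below the face, but for one hidden hole.
- photometer: the photometer: a fixed white case, 260 mm wide, 220 mm deep, 124 mm high behind, its 50 mm low front with the sloping panel facing about to the robot's left. Origin at the centre of its underside, x from front to back, z up
- catch (a joint): the catch at the bottom of the hidden hole: 0 out, 0.008 m fully home; about 4 N of steady friction, a hard stop, stays where left. The hole's place is not reported and differs each time: its centre is at panel y -28 to 28 mm. It is as wide as the slot (13 mm), 12 mm long in y, square to the panel; the catch lies 18 mm below the face, black on black. The pin must be nearly square to the panel
- bottle: bystander: white plastic bottle with blue cap, 60 mm in diameter, 160 mm high, loose; origin at the centre of its underside
- beaker: bystander: clear glass beaker, 68 mm in diameter, 90 mm high, loose; origin at the centre of its underside
- flask: bystander: green glass conical flask, 76 mm in diameter at the foot, 125 mm high, loose; origin at the centre of its underside

How it is judged:
On the way, in this order (a step that is already met when the one before it is completed fails the run):
1. the pin is lifted clear of its stand (z of pin_tip in the frame of stand_mouth above 0.003 m), for 0.1 s.
2. the pin tip is over 20 mm deep in the slot and the catch is home (6.5 of 8 mm or more) (z of pin_tip in the frame of panel below -0.02 m and x of pin_tip in the frame of panel between -0.009 and 0.009 m and y of pin_tip in the frame of panel between -0.038 and 0.038 m and value of joint catch above 0.0065 m), for 0.1 s.
At the end, for the whole second after the job is handed in: The catch is home (at least 6.5 of its 8 mm) and the pin stands in its stand, released: upright within 0.12 rad, its axis within 10 mm of the hole's, its handle resting on the stand's top (within 3.5 mm) (value of joint catch above 0.0065 m and horizontal distance between pin_grip and stand_mouth below 0.01 m and z of pin_grip in the frame of stand_mouth between 0.018 and 0.026 m and angle between pin_grip's own z axis and vertical below 0.12 rad); the robot touches nothing.
It fails at once if the bottle is shifted by more than 30 mm or tipped (distance of bottle from where it was at the start of the episode above 0.03 m or angle between bottle's own z axis and vertical above 0.4 rad).
It fails at once if the beaker is shifted by more than 30 mm or tipped (distance of beaker from where it was at the start of the episode above 0.03 m or angle between beaker's own z axis and vertical above 0.4 rad).
It fails at once if the flask is shifted by more than 30 mm or tipped (distance of flask from where it was at the start of the episode above 0.03 m or angle between flask's own z axis and vertical above 0.4 rad).
It also fails if it takes over 67 s, if anything falls off the work surface, if the arm or the gripper's body presses on something with over 40 N, if the wrist force passes 120 N, or if a joint passes its speed limit or range.

ROBOT

A 7-joint arm with a two-finger parallel gripper is mounted at the origin on the work surface. World frame = base frame: x ahead of the robot, y to its left, z up, the work surface at z = 0. Lengths are in m, angles in rad, forces in N, time in s.
With the tool pointing down it reaches from about 0.425 to 0.95 m from the base axis. Payload 4.7 kg.
Tool frame: the origin (TCP) lies on the mounting face of the last link; the fingertips stand 182 mm ahead of it and the grasp point (between the pads) lies bot.grasp_offset ahead of it (bot.grasp_offset is the distance from the TCP to the grasp point, in m); y points along the fingers, x is the direction in which the jaws open and shut, and the axes are right-handed (so a half turn about y gives the same grasp; the last joint's range is limited). The gripper opens to 87 mm and grips with 3 to 60 N. Pads are 19 mm wide; open, the fingers measure 117 mm over their backs; the gripper's body (75 mm by 190 mm) begins 51 mm behind the grasp point.
Start: joints at [-0.029, 0.469, -0.049, 1.532, 0.024, 1.141, -0.082], TCP at [0.675, 0, 0.405] pointing down, gripper open.
Joint ranges: [-2.59, 2.59], [-0.33, 1.99], [-1.39, 1.29], [0.1, 2.45], [-1.04, 4.18], [0.21, 1.99], [-2.66, 2.66]. Speed limits (rad/s): [2.57, 2.57, 3.14, 3.14, 3.14, 3.14, 3.14].

INTERFACE

Orientations are given as [roll, pitch, yaw] about the fixed x, y, z axes, in that order (R = Rz(yaw) Ry(pitch) Rx(roll)).
In Python, from bench import bot gives the robot as it stands. The module is installed in compiled form; this text tells all that it offers.
- The arm moves only by the shell command python3 -m jog 'ROWS' [FORCE]. ROWS is JSON, a list of rows, each a list of 7 numbers: the shift along the tool's x, y, z in mm, then the turn, a rotation vector about the tool's x, y, z in rad, then the closure in counts, from 0 (fully open) to 255 (shut). In form: [[dx, dy, dz, wx, wy, wz, hand], ...]. A call has 1 to 5 rows; each row is the pose to reach, as a shift and turn from the pose commanded when the call began, along the tool's axes at that moment; what a row does not reach only later rows make up. A row lasts 1/12 s, in which the tool goes at most 41.7 mm and 7.16 degrees, less where a joint would pass 70% of its speed; a pose out of reach is approached as far as the arm can. A call with a gripper value outside its range is refused whole. The fingers move at their own pace and stop on an object; FORCE is the grip in N (left out, the last holds). Time passes only in rows, so rows that repeat a pose let the fingers close. It gives the time, the measured TCP pose, the force and the opening at its end, in the units of the state.
- bot.get_state(): the state, without advancing time (a new reading comes with each control period).
- bot.get_image(name): name is "scene" or "side" or "wrist"; returns the picture (400x640x3 uint8, red, green, blue); there is no depth.
- bot.camera_params(name): a dict with "fx", "fy", "cx", "cy" (pixels), "distortion" ([k1, k2, p1, p2, k3] as OpenCV has them; the pictures are not rectified), "eye" and "orientation" of the camera in the world. Camera axes: x right, y up, looking along -z (the intrinsics and any distortion apply to the point x, -y, -z); pixel columns grow to the right and rows downward; lengths in m; the calibration is good to about 2 mm. A picture is of the moment at which its call begins: read the wrist's pose just before it. camera_params takes no time and is no camera call; for the wrist camera it gives the pose at the moment of the call.
- bot.finish_job(): hands the job in, once; it reports no verdict.
The state is a dict: "time": time; "q": joint angles; "joint_vel": joint speeds; "effort": joint torques, N m; "position": TCP position; "orientation": TCP orientation; "force": force on the tool from outside, world axes, zero at the start; "wrist_torque": the same for the moment, N m; "gripper_width": finger opening in m.
Only numpy, scipy, OpenCV 4.12 (cv2) and the standard library are available. Lean on these libraries where they do the work, as an engineer would, in place of code of your own. Each camera call takes 0.05 s, during which the arm holds its last target.

## Working session

There is one attempt and no reset: what is moved stays moved. The work goes in short steps, Python scripts to look and compute and a shell command to move; the robot and the scene stay as the last step left them, time stands still between calls to the robot, and variables do not carry over. Pictures are saved under pics/ and viewed, and the job is handed in when it is done.

```bash
mkdir -p pics; cat > h.py <<'E'
import numpy as np,cv2
from bench import bot
from scipy.spatial.transform import Rotation as R
def snap(n,f):
    im=bot.get_image(n); cv2.imwrite('pics/'+f,im[:,:,::-1]); return im
E
python3 - <<'E'
from h import *
for n in("scene","side","wrist"):
    p=bot.camera_params(n); print(n,p)
    snap(n,n+'0.png')
s=bot.get_state();print(s,bot.grasp_offset)
E
```

```text
scene {'fx': 382.13192780367166, 'fy': 382.13192780367166, 'cx': 321.90475628362606, 'cy': 194.04586562003112, 'distortion': array([-0.00847568,  0.        ,  0.        ,  0.        ,  0.        ]), 'eye': array([0.98622237, 0.51396951, 0.71988458]), 'orientation': array([ 0.86096685, -0.00464096,  2.47066573])}
side {'fx': 457.77775254345005, 'fy': 457.77775254345005, 'cx': 321.85776559345373, 'cy': 196.72010189215092, 'distortion': array([-0.02673565,  0.        ,  0.        ,  0.        ,  0.        ]), 'eye': array([ 0.47794537, -1.14452684,  0.99610797]), 'orientation': array([ 0.87670411,  0.01095739, -0.05635124])}
wrist {'fx': 321.64347387589805, 'fy': 321.64347387589805, 'cx': 320.42973350067626, 'cy': 194.61051072098024, 'distortion': array([-0.06432691,  0.        ,  0.        ,  0.        ,  0.        ]), 'eye': array([0.6752298 , 0.079913  , 0.38405807]), 'orientation': array([-2.94641872e-01,  1.89019166e-03, -1.99218641e-04])}
{'time': 0.15, 'q': array([-0.02891572,  0.46927777, -0.04857294,  1.53337851,  0.02408807,
        1.14099224, -0.08231563]), 'joint_vel': array([ 8.83616864e-04, -2.11873578e-03, -2.29418579e-04, -4.05805367e-03,
       -1.32798162e-03,  3.60758064e-05,  1.02529975e-03]), 'effort': array([ 7.46239912e-04, -5.08426881e+01, -8.08802387e-02, -2.36421436e+01,
       -6.13636756e-02,  3.56170710e-02,  1.36465555e-04]), 'position': array([6.74831134e-01, 2.73886738e-05, 4.03943038e-01]), 'orientation': array([-1.57083957e+00,  1.47047337e-03,  1.53068919e-07]), 'force': array([-0.19890216, -0.46612401,  0.55252323]), 'wrist_torque': array([ 0.03677986,  0.01503037, -0.06252305]), 'gripper_width': 0.08697333870742514} 0.1635
```

View pics/scene0.png

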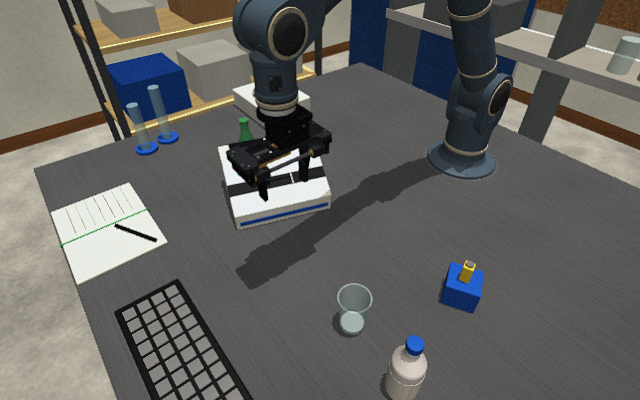

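View pics/side0.png

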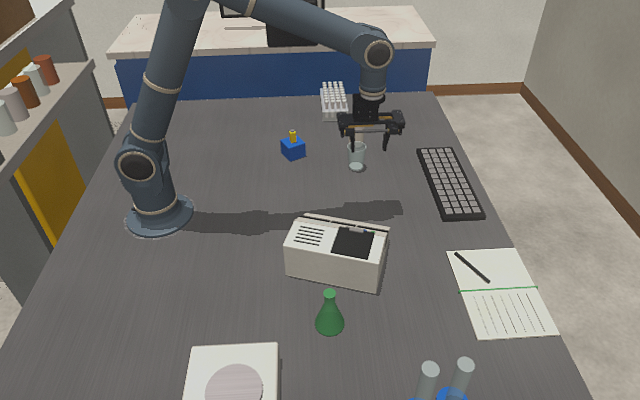

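View pics/wrist0.png

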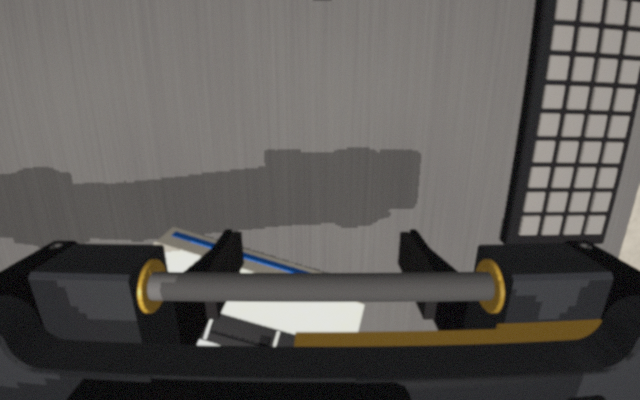

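```bash
cat >> h.py <<'E'
def cam(n):
    p=bot.camera_params(n)
    K=np.array([[p['fx'],0,p['cx']],[0,p['fy'],p['cy']],[0,0,1]]);return K,np.array(p['distortion']),np.array(p['eye']),R.from_euler('xyz',p['orientation']).as_matrix()@np.diag([1,-1,-1])
def ray(n,px,c=None):
    K,d,e,M=c or cam(n)
    u=cv2.undistortPoints(np.array([[px]],float),K,d)[0,0]
    v=M@np.array([u[0],u[1],1]);return e,v/np.linalg.norm(v)
def onz(n,px,z,c=None):
    e,v=ray(n,px,c);return e+v*(z-e[2])/v[2]
def tri(rays):
    A=sum(np.eye(3)-np.outer(v,v) for e,v in rays);b=sum((np.eye(3)-np.outer(v,v))@e for e,v in rays)
    return np.linalg.solve(A,b)
def proj(n,P,c=None):
    K,d,e,M=c or cam(n)
    return cv2.projectPoints(np.atleast_2d(np.array(P,float)),cv2.Rodrigues(M.T)[0],-M.T@e,K,d)[0][:,0]
def crop(src,dst,x0,y0,x1,y1,k):
    im=cv2.imread('pics/'+src)[y0:y1,x0:x1];cv2.imwrite('pics/'+dst,cv2.resize(im,None,fx=k,fy=k,interpolation=cv2.INTER_CUBIC))
E
python3 - <<'E'
from h import *
crop('scene0.png','c1.png',420,240,520,330,6)
crop('side0.png','c2.png',260,110,360,180,7)
crop('scene0.png','c3.png',210,130,340,235,6)
crop('side0.png','c4.png',275,205,400,300,6)
print(onz('scene',(470,263),.109),onz('side',(292,131),.109))
print('beaker',onz('scene',(352,326),0),'bottle',onz('scene',(404,393),0),onz('scene',(414,343),.16),'flask',onz('side',(330,327),0))
E
```

```text
[0.43880474 0.3135214  0.109     ] [0.44020833 0.30428031 0.109     ]
beaker [0.67371467 0.22557285 0.        ] bottle [0.68870942 0.3828469  0.        ] [0.68705835 0.37091169 0.16      ] flask [ 0.52596696 -0.4664513   0.        ]
```

View pics/c1.png

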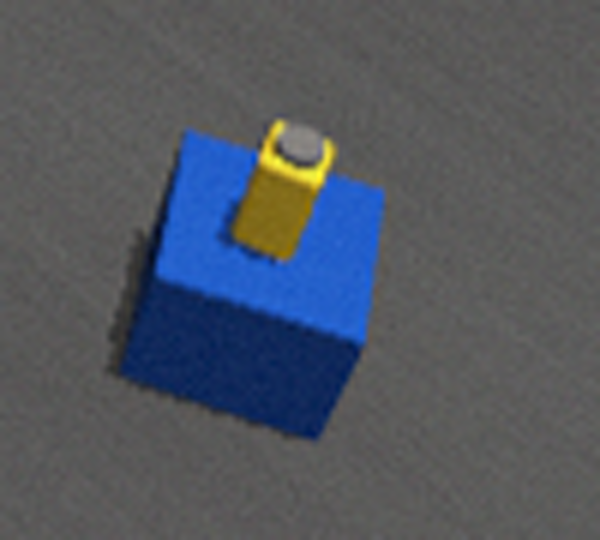

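View pics/c2.png

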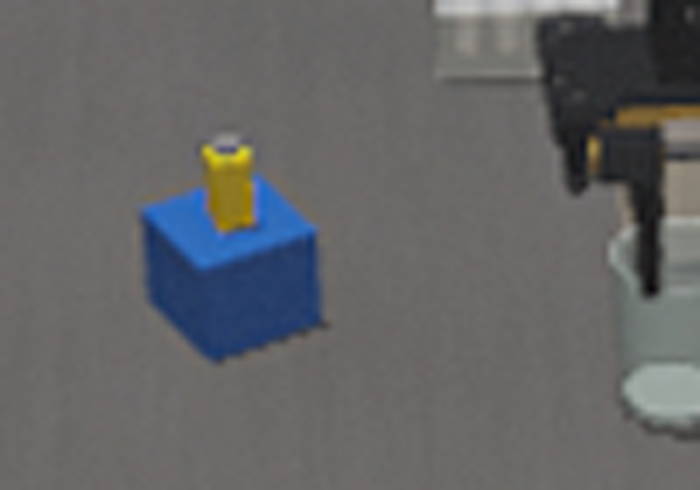

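View pics/c3.png

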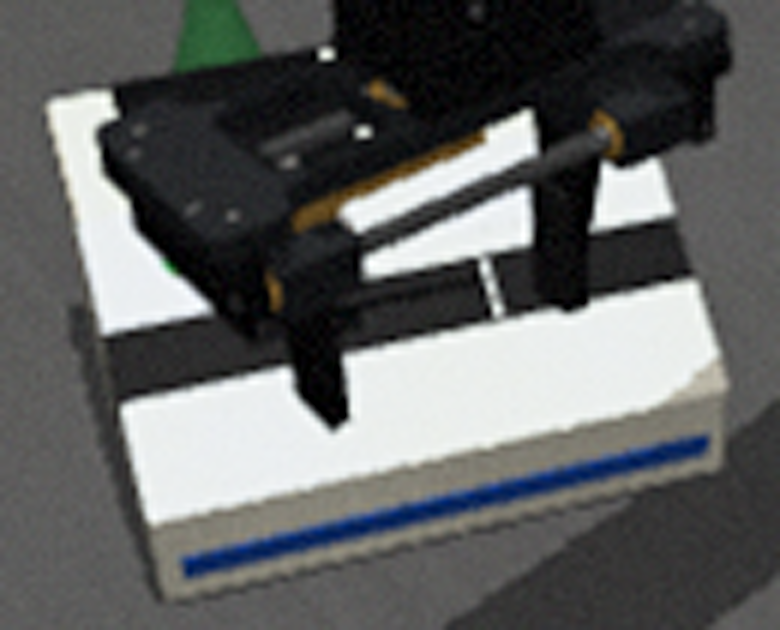

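View pics/c4.png

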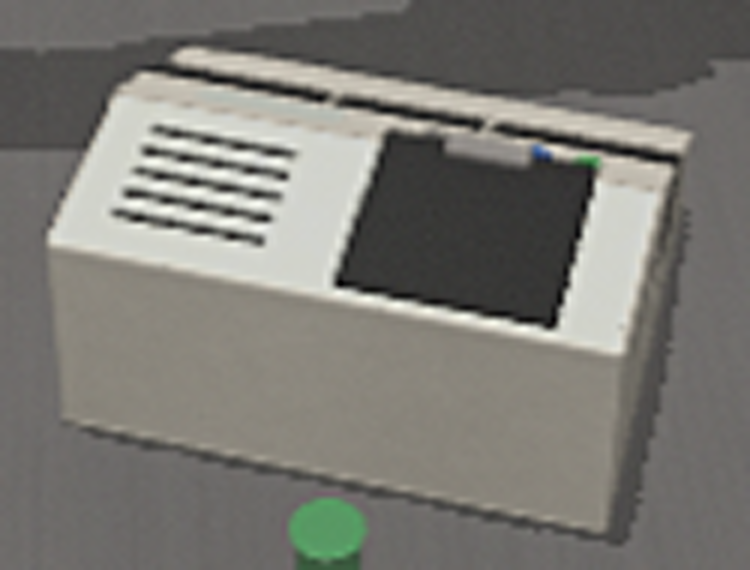

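```bash
python3 - <<'E'
from h import *
sc=[(420+x/6,240+y/6) for x,y in[(190,132),(384,190),(362,345),(157,280)]]
sd=[(260+x/7,110+y/7) for x,y in[(318,232),(260,177),(143,212),(203,268)]]
A=np.array([onz('scene',p,.06) for p in sc]);print(A,A.mean(0))
B=np.array([onz('side',p,.06) for p in sd]);print(B,B.mean(0))
for Q in(A,B):
  d=np.diff(np.vstack([Q,Q[:1]]),axis=0);print(np.linalg.norm(d,axis=1),np.degrees(np.arctan2(d[:,1],d[:,0]))%90)
print(onz('scene',(470,264.2),.109),onz('side',(292.7,130.4),.109),tri([ray('scene',(470,264.2)),ray('side',(292.7,130.4))]))
h=[onz('scene',(420+x/6,240+y/6),.06) for x,y in[(232,238),(290,261)]];print(h,h[1]-h[0])
h=[onz('scene',(420+x/6,240+y/6),.105) for x,y in[(260,163),(325,187)]];print(h,h[1]-h[0])
E
```

```text
[[0.42432952 0.27063116 0.06      ]
 [0.39132525 0.33042748 0.06      ]
 [0.4539025  0.36370062 0.06      ]
 [0.48688925 0.30411493 0.06      ]] [0.43911163 0.31721855 0.06      ]
[[0.48757655 0.29483764 0.06      ]
 [0.45755716 0.35181333 0.06      ]
 [0.39423295 0.32136765 0.06      ]
 [0.42640789 0.26491517 0.06      ]] [0.44144364 0.30823345 0.06      ]
[0.06829994 0.07087322 0.06810712 0.07095691] [28.89627007 28.00016426 28.96899041 28.15697462]
[0.06440025 0.07026304 0.06497776 0.06809522] [27.78388246 25.67780323 29.68086693 26.06694393]
[0.44143777 0.31537782 0.109     ] [0.44280382 0.3082677  0.109     ] [0.44139921 0.31434871 0.10657771]
[array([0.45174116, 0.3093721 , 0.06      ]), array([0.44397946, 0.32795425, 0.06      ])] [-0.0077617   0.01858215  0.        ]
[array([0.45499838, 0.3102376 , 0.105     ]), array([0.44635846, 0.32991642, 0.105     ])] [-0.00863991  0.01967881  0.        ]
```

```bash
python3 - <<'E'
from h import *
print(tri([ray('scene',(291.7,177.5)),ray('side',(330.3,221.3))]))
# front low edge corners at z=.05 and bottom corners at 0 (scene)
f=lambda x,y,z:onz('scene',(210+x/6,130+y/6),z)
a,b=f(150,525,.05),f(725,385,.05);print(a,b,np.linalg.norm(a-b),np.degrees(np.arctan2(*(a-b)[1::-1])))
a,b=f(165,602,0),f(720,468,0);print(a,b,np.linalg.norm(a-b),np.degrees(np.arctan2(*(a-b)[1::-1])))
# side back corners z=.124
g=lambda x,y,z:onz('side',(275+x/6,205+y/6),z)
a,b=g(625,353,.124),g(48,235,.124);print(a,b,np.linalg.norm(a-b),np.degrees(np.arctan2(*(a-b)[1::-1])))
p,q=g(332,98,.1),g(487,124,.1);print(p,q,np.linalg.norm(p-q),np.degrees(np.arctan2(*(q-p)[1::-1])))
E
```

```text
[ 0.54729424 -0.1653319   0.08596269]
[ 0.72663023 -0.1586349   0.05      ] [ 0.48049697 -0.07952943  0.05      ] 0.2585328922997889 -17.817033830275424
[ 7.25393693e-01 -1.62304541e-01 -1.11022302e-16] [ 0.48197323 -0.07980873  0.        ] 0.25701960855610445 -18.721649717891616
[ 0.65712888 -0.37274794  0.124     ] [ 0.41348613 -0.28699074  0.124     ] 0.25829457286045976 -19.39101157406216
[ 0.546864   -0.18097302  0.1       ] [ 0.61881415 -0.20402388  0.1       ] 0.07555240588331934 -17.764032284753103
```

```bash
cat >> h.py <<'E'
def st():
    s=bot.get_state();return np.array(s['position']),R.from_euler('xyz',s['orientation']).as_matrix(),s
def toolR(yaw,tilt_axis=None):
    pass
def rel(P,Rt,off=None):
    """tool row to bring point at distance off along tool y to P with orientation Rt"""
    off=bot.grasp_offset if off is None else off
    p,M,s=st(); T=np.array(P)-Rt[:,1]*off
    print('t',round(s['time'],2),'row',np.round(M.T@(T-p)*1000,1),np.round(R.from_matrix(M.T@Rt).as_rotvec(),3))
def down(yaw): return R.from_euler('xyz',[-np.pi/2,0,yaw]).as_matrix()
E
python3 -m jog '[[-234,0,314,0,-0.436,0,0],[-234,0,314,0,-0.436,0,0],[-234,0,314,0,-0.436,0,0],[-234,0,314,0,-0.436,0,0],[-234,0,314,0,-0.436,0,0]]'
python3 - <<'E'
from h import *
rel([.441,.314,.24],down(np.radians(25)))
E
```

```text
time: 0.57
position: [0.549, 0.1683, 0.4045]
orientation: [-1.571, 0.0, 0.438]
force: [0.7, 0.5, -0.6]
gripper_width: 0.0872
t 0.57 row [-36.    1.1 177.8] [-0.     0.001 -0.   ]
```

```bash

python3 -m jog '[[-36,0,178,0,0,0,0],[-36,0,178,0,0,0,0],[-36,0,178,0,0,0,0],[-36,0,178,0,0,0,0],[-36,0,178,0,0,0,0]]'
python3 - <<'E'
from h import *
rel([.441,.314,.24],down(np.radians(25)))
np.save('wc.npy',np.array(cam('wrist'),dtype=object),allow_pickle=True)
snap('wrist','w1.png');snap('scene','s1.png')
crop('s1.png','s1c.png',200,110,340,240,5)
E
```

```text
time: 0.98
position: [0.4379, 0.3185, 0.405]
orientation: [-1.567, 0.0, 0.445]
force: [-0.2, -0.1, 0.2]
gripper_width: 0.0866
t 0.98 row [ 0.9  1.5 -5.4] [-0.003  0.009 -0.   ]
```

View pics/w1.png

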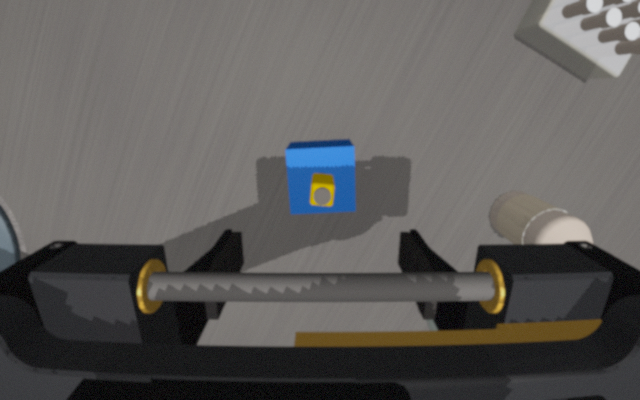

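View pics/s1c.png

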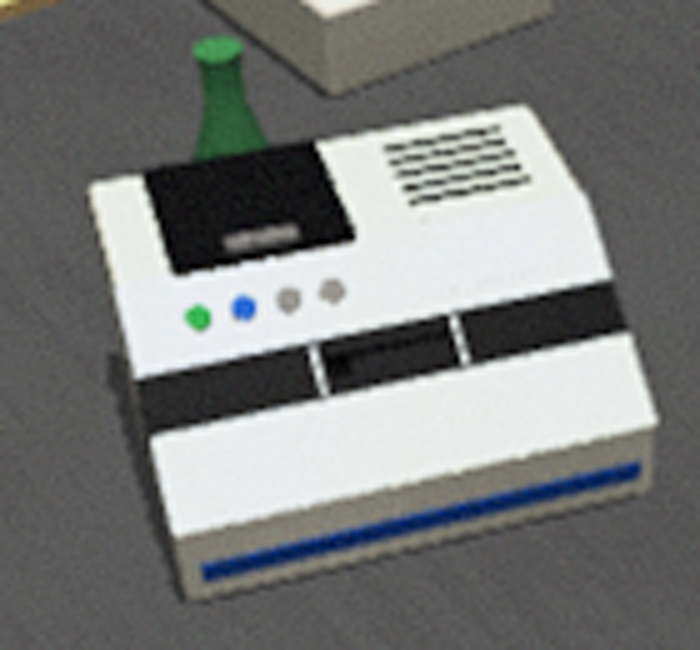

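```bash
python3 - <<'E'
from h import *
c=tuple(np.load('wc.npy',allow_pickle=True))
crop('w1.png','w1c.png',270,125,370,225,6)
print(onz('wrist',(322,195.5),.109,c))
im=cv2.imread('pics/s1.png')[170:195,255:300].astype(float)
im=np.clip(im*4,0,255).astype('uint8');cv2.imwrite('pics/slot.png',cv2.resize(im,None,fx=14,fy=14,interpolation=cv2.INTER_NEAREST))
E
```

```text
[0.44107784 0.31562007 0.109     ]
```

View pics/w1c.png

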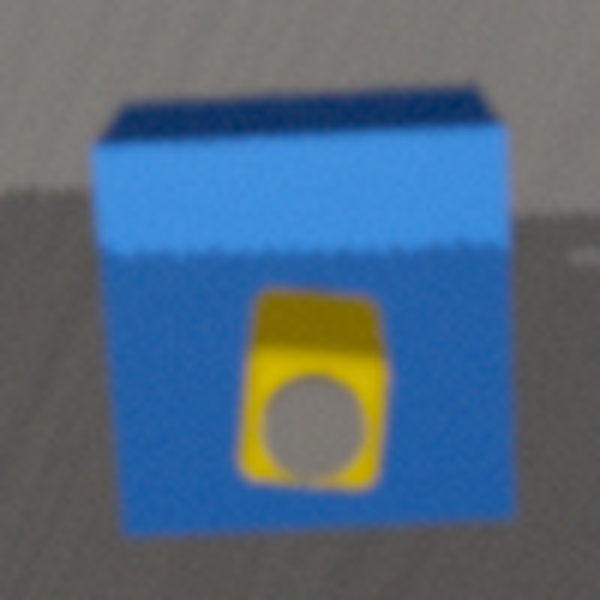

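View pics/slot.png

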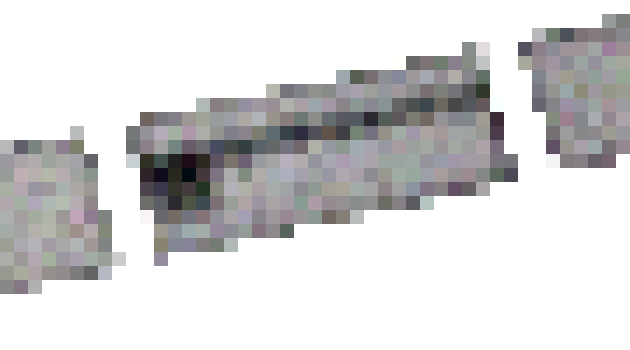

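```bash

python3 - <<'E'
from h import *
rel([.441,.315,.14],down(np.radians(20.5)))
E
```

```text
t 1.08 row [  0.5 101.3  -2.2] [-0.002  0.086 -0.   ]
```

```bash

python3 -m jog '[[0.5,40,-2,0,0.086,0,0],[0.5,80,-2,0,0.086,0,0],[0.5,101,-2,0,0.086,0,0],[0.5,101,-2,0,0.086,0,0]]' 40
python3 - <<'E'
from h import *
rel([.441,.315,.0835],down(np.radians(20.5)))
c=cam('wrist');snap('wrist','w2.png')
print(proj('wrist',[[.441,.315,.109]],c))
E
```

```text
time: 1.42
position: [0.4435, 0.3089, 0.2988]
orientation: [-1.575, 0.01, 0.348]
force: [-0.4, -0.3, 0.6]
gripper_width: 0.0869
t 1.42 row [ 0.3 51.8  6.8] [ 0.004 -0.01  -0.01 ]
[[322.61587347 229.39828624]]
```

View pics/w2.png

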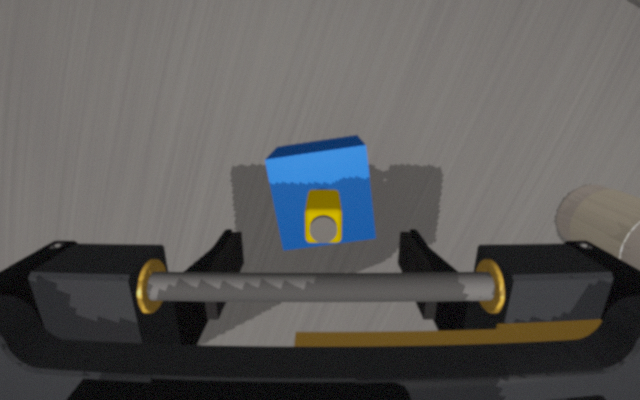

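```bash

python3 - <<'E'
from h import *
rel([.441,.315,.0835],down(np.radians(20.5)))
E
python3 -m jog '[[0,0,0,0,0,0,0],[0,0,0,0,0,0,0]]'
python3 - <<'E'
from h import *
rel([.441,.315,.0835],down(np.radians(20.5)))
E
```

```text
t 1.47 row [-1.1 54.6  6. ] [ 0.002 -0.01  -0.005]
time: 1.63
position: [0.4451, 0.3118, 0.3057]
orientation: [-1.57, -0.004, 0.349]
force: [0.5, 0.3, 0.4]
gripper_width: 0.0873
t 1.63 row [-3.  58.7  4.4] [-0.001 -0.009  0.004]
```

```bash

python3 -m jog '[[-2,20,4,0,0,0,0],[-2,40,4,0,0,0,0],[-2,50,4,0,0,0,0],[-2,50,4,0,0,0,0],[-2,50,4,0,0,0,0]]'
python3 -m jog '[[0,0,0,0,0,0,0],[0,0,0,0,0,0,0]]'
python3 - <<'E'
from h import *
rel([.441,.315,.0835],down(np.radians(20.5)))
c=cam('wrist');snap('wrist','w3.png')
print(proj('wrist',[[.441,.315,.109]],c))
E
```

```text
time: 2.05
position: [0.4412, 0.3149, 0.2546]
orientation: [-1.571, -0.001, 0.35]
force: [0.1, -0.1, -0.4]
gripper_width: 0.0867
time: 2.22
position: [0.4413, 0.315, 0.2551]
orientation: [-1.57, -0.003, 0.35]
force: [0.5, 0.2, -0.2]
gripper_width: 0.0872
t 2.22 row [-0.3  8.1  0.1] [-0.001 -0.008  0.003]
[[318.0221489  282.64628623]]
```

View pics/w3.png

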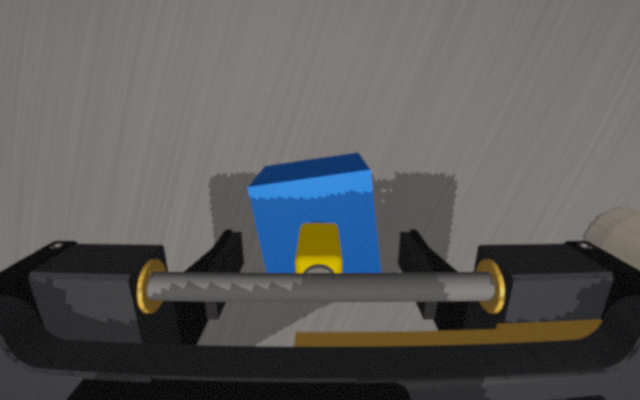

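```bash

python3 -m jog '[[0,8,0,0,0,0,0],[0,8,0,0,0,0,0],[0,8,0,0,0,0,255],[0,8,0,0,0,0,255],[0,8,0,0,0,0,255]]' 40
python3 -m jog '[[0,0,0,0,0,0,255],[0,0,0,0,0,0,255],[0,0,0,0,0,0,255],[0,0,0,0,0,0,255],[0,0,0,0,0,0,255]]' 40
python3 -m jog '[[0,0,0,0,0,0,255],[0,0,0,0,0,0,255],[0,0,0,0,0,0,255]]' 40
python3 - <<'E'
from h import *
print(st())
c=cam('wrist');snap('wrist','w4.png')
E
```

```text
time: 2.68
position: [0.4408, 0.3147, 0.2457]
orientation: [-1.571, -0.0, 0.35]
force: [-0.1, 0.1, 0.5]
gripper_width: 0.074
time: 3.1
position: [0.4408, 0.3147, 0.2458]
orientation: [-1.571, -0.0, 0.35]
force: [0.9, 0.3, 0.5]
gripper_width: 0.0418
time: 3.35
position: [0.4408, 0.3147, 0.2458]
orientation: [-1.571, -0.0, 0.35]
force: [0.2, 0.5, -0.5]
gripper_width: 0.0221
(array([0.44078321, 0.31470353, 0.24577738]), array([[ 9.39361800e-01,  1.25302145e-04, -3.42927679e-01],
       [ 3.42927674e-01,  5.92784324e-05,  9.39361808e-01],
       [ 1.38032264e-04, -9.99999990e-01,  1.27143220e-05]]), {'time': 3.35, 'q': array([-0.49861537,  0.46437736, -0.25362805,  1.98466565,  0.17277605,
        0.71272129, -0.50758466]), 'joint_vel': array([ 0.00078296,  0.00121081, -0.0015897 , -0.00154528,  0.00317885,
        0.00478126, -0.00024088]), 'effort': array([ 1.23927346e-02, -4.30719960e+01, -2.23800100e+00, -1.67646432e+01,
       -8.05921038e-02,  4.97873418e-02, -2.93591416e-03]), 'position': array([0.44078321, 0.31470353, 0.24577738]), 'orientation': array([-1.57078361e+00, -1.38032265e-04,  3.50031798e-01]), 'force': array([ 0.21359719,  0.54483629, -0.54987086]), 'wrist_torque': array([ 0.07755697, -0.01831647, -0.00515921]), 'gripper_width': 0.022081478979889973})
```

View pics/w4.png

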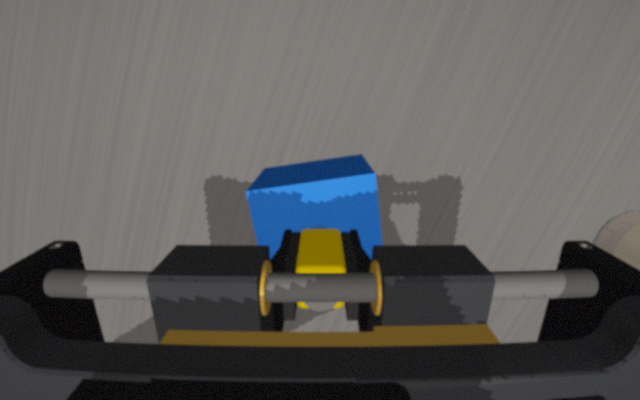

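```bash

python3 -m jog '[[0,-10,0,0,0,0,255],[0,-40,0,0,0,0,255],[0,-80,0,0,0,0,255],[0,-100,0,0,0,0,255],[0,-100,0,0,0,0,255]]'
python3 - <<'E'
from h import *
a=tri([ray('scene',(292.1,177.8)),ray('side',(275+332/6,205+98/6))])
b=tri([ray('scene',(263.8,184)),ray('side',(275+487/6,205+124/6))])
print(a,b,(a+b)/2,np.linalg.norm(a-b),np.degrees(np.arctan2(*(b-a)[1::-1])))
# model-based: fit case pose (x,y,yaw) from case corners; scene s1c corners
S=[(200+x/5,110+y/5) for x,y in[(178,535),(657,425),(190,600),(652,488)]]
D=[(275+x/6,205+y/6) for x,y in[(625,355),(48,238),(605,533),(65,422)]]
L=[(-.11,-.13,.05),(-.11,.13,.05),(-.11,-.13,0),(-.11,.13,0)]
LD=[(.11,-.13,.124),(.11,.13,.124),(.11,-.13,0),(.11,.13,0)]
from scipy.optimize import least_squares
cs,cd=cam('scene'),cam('side')
def W(p,l):
    c,s=np.cos(p[2]),np.sin(p[2]);l=np.array(l);return np.c_[p[0]+c*l[:,0]-s*l[:,1],p[1]+s*l[:,0]+c*l[:,1],l[:,2]]
# photometer x=front->back ~ world -y ; y = z cross x ~ +x world
# => local y=+0.13 is larger world x (scene left)
def flip(l): return [(q[0],-q[1],q[2]) for q in l]
for wS,wD in((1,1),(1,0),(0,1)):
  f=lambda p:np.r_[wS*(proj('scene',W(p,flip(L)),cs)-S).ravel(),wD*(proj('side',W(p,flip(LD)),cd)-D).ravel()]
  r=least_squares(f,[.57,-.23,-1.57-.32]);print(r.x,np.degrees(r.x[2]),np.round(r.fun,1))
E
```

```text
time: 3.82
position: [0.4418, 0.3159, 0.3516]
orientation: [-1.568, -0.01, 0.35]
force: [0.1, 0.5, -0.4]
gripper_width: 0.0219
[ 0.54709816 -0.16442562  0.08520673] [ 0.62045981 -0.18845289  0.08550705] [ 0.58377898 -0.17643925  0.08535689] 0.07719670882731702 -18.134564607871873
[ 0.56866055 -0.22476235 -1.88758429] -108.15061328508855 [-0.9  0.  -0.3 -1.  -0.6  0.9  0.3  0.   0.1 -1.2 -1.   0.   0.3 -0.
 -0.9  0.1]
[ 0.56698719 -0.22397949 -1.89593234] -108.62892157446655 [-0.6 -0.3  0.2 -0.8 -0.3  0.5  0.8  0.2 -0.  -0.  -0.  -0.  -0.   0.
 -0.  -0. ]
[ 0.57090132 -0.22597232 -1.90144339] -108.9446811836001 [-0.  -0.  -0.  -0.  -0.   0.  -0.   0.   0.4 -0.5 -0.5 -0.3  0.5  0.7
 -0.4 -0.1]
```

```bash
cat >> h.py <<'E'
def panel(yaw=-18.4):
    h=np.radians(yaw-90);s,c=np.sin(np.radians(32)),np.cos(np.radians(32))
    x=np.array([np.cos(h)*c,np.sin(h)*c,s]);z=np.array([-np.cos(h)*s,-np.sin(h)*s,c]);y=np.cross(z,x)
    return np.c_[x,y,z]
P0=np.array([.5838,-.1764,.0860]);PM=panel()
TR=np.c_[PM[:,1],-PM[:,2],-PM[:,0]]
TIP=.2358
def pw(x,y,z): return P0+PM@np.array([x,y,z])
def relp(x,y,z):
    rel(pw(x/1e3,y/1e3,z/1e3),TR,TIP)
def tipp():
    p,M,s=st();t=PM.T@(p+M[:,1]*TIP-P0)*1000
    f=PM.T@s['force'];print('t',round(s['time'],2),'tip panel mm',np.round(t,1),'F panel',np.round(f,1),'ang',np.round(np.degrees(R.from_matrix(M.T@TR).as_rotvec()),2),'w',round(s['gripper_width'],4))
E
python3 - <<'E'
from h import *
for y in(-38.5,-36,-28,0,20,28,34,36,38.5):
    q=proj('scene',[pw(a,y/1e3,0) for a in(-.0065,0,.0065)]);print(y,(q-[255,170]).round(1).tolist())
print('floor',[(y,(proj('scene',[pw(0,y/1e3,-.004)])-[255,170]).round(1).tolist()) for y in(0,22,28,34)])
relp(0,24,60)
p,M,s=st();print(p+M[:,1]*TIP, pw(0,.024,.06))
E
```

```text
-38.5 [[37.4, 10.0], [36.7, 7.8], [36.1, 5.6]]
-36 [[36.5, 10.2], [35.8, 8.0], [35.2, 5.8]]
-28 [[33.6, 10.8], [32.9, 8.6], [32.3, 6.4]]
0 [[23.4, 13.1], [22.8, 10.8], [22.1, 8.6]]
20 [[16.0, 14.7], [15.4, 12.4], [14.8, 10.2]]
28 [[13.1, 15.3], [12.5, 13.1], [11.8, 10.8]]
34 [[10.8, 15.8], [10.2, 13.5], [9.6, 11.3]]
36 [[10.1, 16.0], [9.5, 13.7], [8.9, 11.4]]
38.5 [[9.2, 16.2], [8.6, 13.9], [7.9, 11.6]]
floor [(0, [[22.7, 11.3]]), (22, [[14.6, 13.1]]), (28, [[12.4, 13.6]]), (34, [[10.2, 14.1]])]
t 3.82 row [  80.7   14.3 -403.4] [-0.544  0.651  0.196]
[0.4438142  0.3174671  0.11579144] [ 0.61660913 -0.15380592  0.13688289]
```

```bash

python3 -m jog '[[81,14,-403,-0.544,0.651,0.196,255],[81,14,-403,-0.544,0.651,0.196,255],[81,14,-403,-0.544,0.651,0.196,255],[81,14,-403,-0.544,0.651,0.196,255],[81,14,-403,-0.544,0.651,0.196,255]]'
python3 - <<'E'
from h import *
tipp();relp(0,22,50)
E
```

```text
time: 4.23
position: [0.5496, 0.1354, 0.3388]
orientation: [-1.984, 0.043, -0.137]
force: [1.0, 0.7, -0.9]
gripper_width: 0.0217
t 4.23 tip panel mm [-141.8 -122.6  132.3] F panel [-1.3  0.7 -0.2] ang [-8.1  10.47  2.75] w 0.0217
t 4.23 row [ 126.1   68.5 -143.9] [-0.141  0.183  0.048]
```

```bash

python3 -m jog '[[100,30,-115,-0.12,0.15,0.03,255],[100,30,-115,-0.12,0.15,0.03,255],[100,30,-115,-0.12,0.15,0.03,255],[100,30,-115,-0.12,0.15,0.03,255],[100,30,-115,-0.12,0.15,0.03,255]]'
python3 -m jog '[[0,0,0,0,0,0,255],[0,0,0,0,0,0,255]]'
python3 - <<'E'
from h import *
tipp();relp(0,22,20)
snap('scene','s2.png')
E
```

```text
time: 4.65
position: [0.6355, -0.0006, 0.3531]
orientation: [-2.108, -0.002, -0.29]
force: [0.4, -1.3, -0.5]
gripper_width: 0.0218
time: 4.82
position: [0.6331, 0.008, 0.3518]
orientation: [-2.103, 0.004, -0.28]
force: [-0.2, 0.9, -1.1]
gripper_width: 0.0216
t 4.82 tip panel mm [-27.1  -7.3  90.7] F panel [-1.3 -0.5 -0.5] ang [-1.53  2.13  1.04] w 0.0216
t 4.82 row [ 31.3  70.6 -23.8] [-0.027  0.037  0.018]
```

View pics/s2.png

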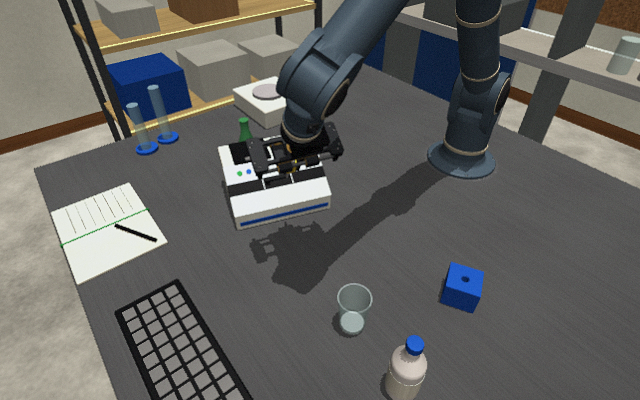

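```bash

python3 -m jog '[[31,30,-24,-0.027,0.037,0.018,255],[31,70,-24,-0.027,0.037,0.018,255],[31,70,-24,-0.027,0.037,0.018,255],[31,70,-24,-0.027,0.037,0.018,255]]'
python3 -m jog '[[0,0,0,0,0,0,255],[0,0,0,0,0,0,255],[0,0,0,0,0,0,255]]'
python3 - <<'E'
from h import *
tipp();relp(0,22,20)
snap('scene','s3.png');snap('side','d3.png');snap('wrist','w5.png')
crop('s3.png','s3c.png',210,120,350,240,5)
crop('d3.png','d3c.png',270,150,410,250,5)
crop('s2.png','sh.png',440,255,490,315,10)
E
```

```text
time: 5.2
position: [0.6462, -0.0558, 0.3018]
orientation: [-2.133, 0.003, -0.323]
force: [-0.1, -0.2, -1.2]
gripper_width: 0.0218
time: 5.45
position: [0.6481, -0.0532, 0.3056]
orientation: [-2.128, -0.004, -0.318]
force: [-0.6, -0.6, -0.6]
gripper_width: 0.0217
t 5.45 tip panel mm [-0.2 23.2 23.1] F panel [ 0.4 -0.4 -0.9] ang [-0.05  0.05  0.26] w 0.0217
t 5.45 row [-0.2  3.1 -0. ] [-0.001  0.001  0.005]
```

View pics/s3c.png

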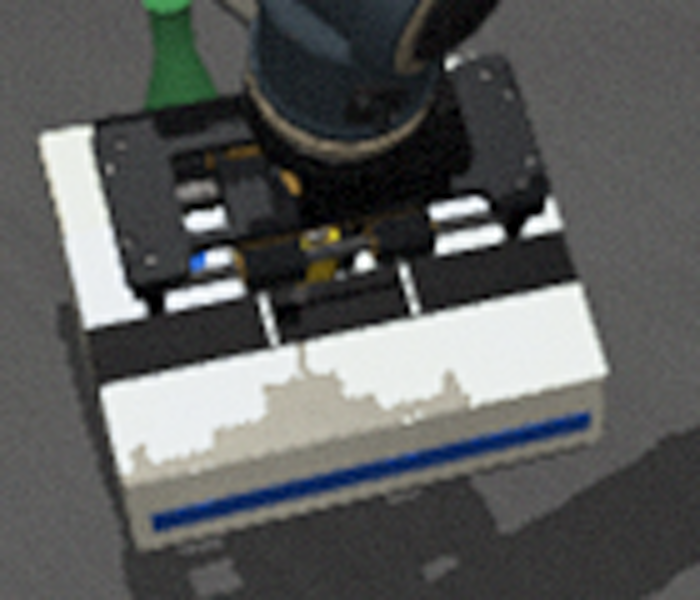

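View pics/d3c.png

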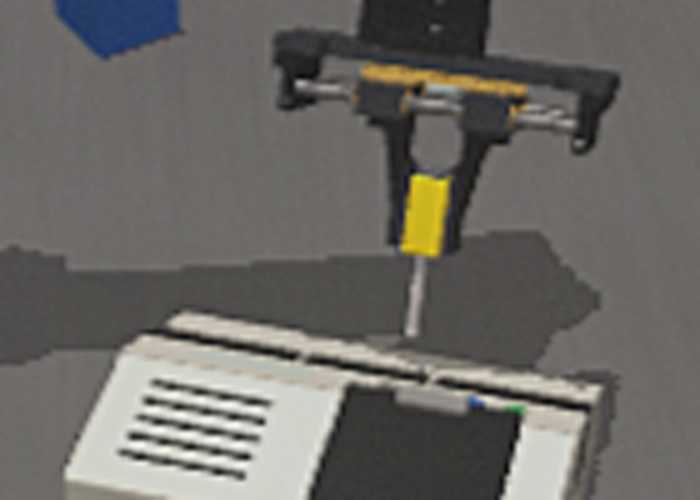

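View pics/w5.png

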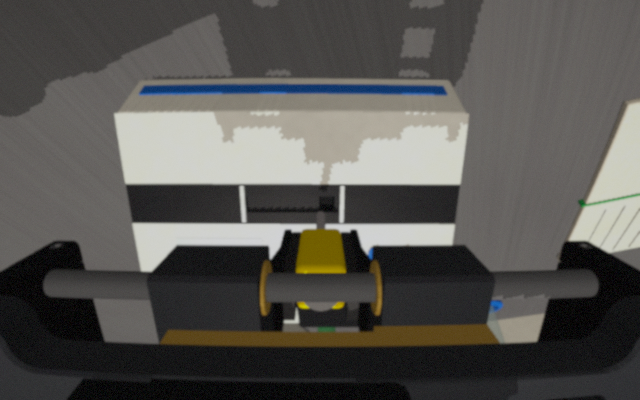

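View pics/sh.png

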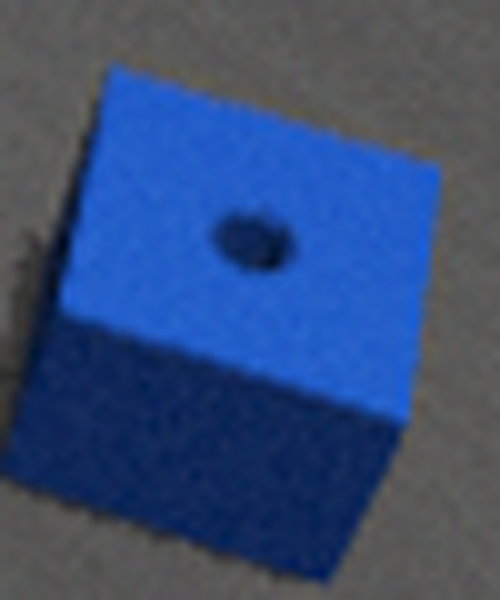

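```bash
python3 - <<'E'
from h import *
im=cv2.imread('pics/w5.png')[170:240,225:360].astype(float)
im=np.clip(im*1.8,0,255).astype('uint8');cv2.imwrite('pics/w5c.png',cv2.resize(im,None,fx=5.9,fy=5.9,interpolation=cv2.INTER_CUBIC))
c=cam('wrist');p,M,s=st()
o=np.array([225,170])
for n,P in(('barL',pw(0,-.0385,0)),('barR',pw(0,.0385,0)),('slot -36 up',pw(.0065,-.036,0)),('slot -36 dn',pw(-.0065,-.036,0)),('slot36 up',pw(.0065,.036,0)),('slot36dn',pw(-.0065,.036,0)),('tip',p+M[:,1]*TIP)):
  q=proj('wrist',P,c)[0];print(n,q.round(1),((q-o)*5.9).round())
print('holes',onz('scene',(440+25.2,255+24.0),.06))
E
```

```text
barL [241.2 203. ] [ 95. 195.]
barR [339.6 202.9] [676. 194.]
slot -36 up [244.9 210.9] [117. 241.]
slot -36 dn [243.8 195.1] [111. 148.]
slot36 up [336.2 210.8] [656. 241.]
slot36dn [336.5 195. ] [658. 147.]
tip [319.9 213.7] [560. 258.]
holes [0.43944421 0.3169105  0.06      ]
```

View pics/w5c.png

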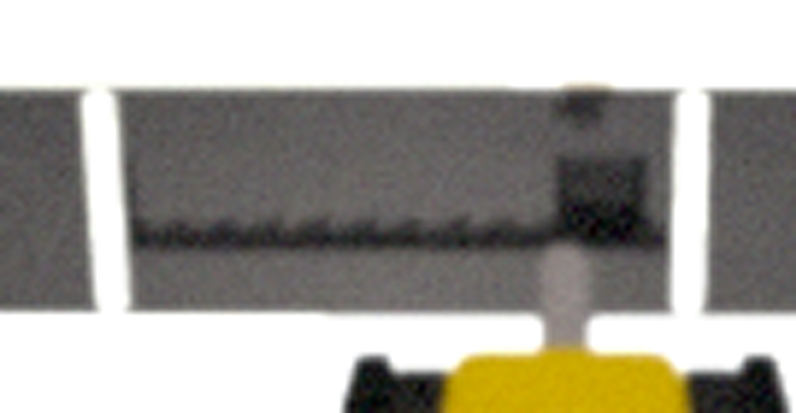

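```bash

python3 -m jog '[[5,0,-0.5,0,0,0.004,255],[5,10,-0.5,0,0,0.004,255],[5,17,-0.5,0,0,0.004,255],[5,17,-0.5,0,0,0.004,255],[5,17,-0.5,0,0,0.004,255]]'
python3 -m jog '[[0,0,0,0,0,0,255],[0,0,0,0,0,0,255]]'
python3 - <<'E'
from h import *
tipp()
snap('wrist','w6.png')
im=cv2.imread('pics/w6.png')[170:240,225:360].astype(float)
im=np.clip(im*1.8,0,255).astype('uint8');cv2.imwrite('pics/w6c.png',cv2.resize(im,None,fx=5.9,fy=5.9,interpolation=cv2.INTER_CUBIC))
E
```

```text
time: 6.02
position: [0.649, -0.0666, 0.2892]
orientation: [-2.131, 0.003, -0.325]
force: [-0.6, -0.3, 0.3]
gripper_width: 0.0215
time: 6.18
position: [0.6495, -0.0657, 0.2903]
orientation: [-2.13, 0.001, -0.323]
force: [-0.6, 0.3, -1.1]
gripper_width: 0.0218
t 6.18 tip panel mm [ 1.8 26.9  4.1] F panel [-0.6 -0.7 -0.8] ang [ 0.05 -0.05 -0.13] w 0.0218
```

View pics/w6c.png

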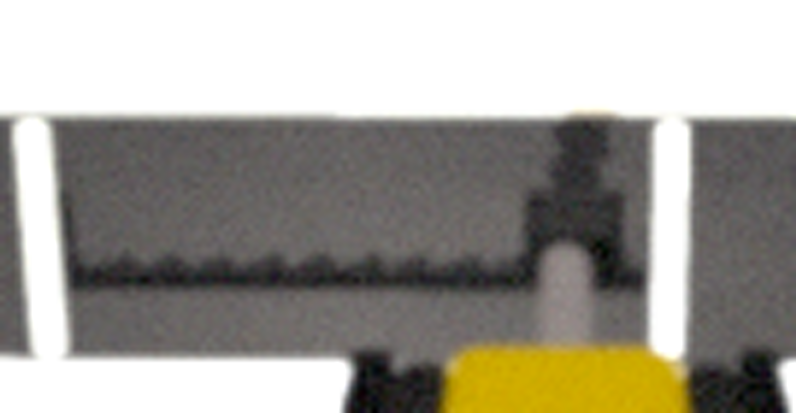

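```bash

python3 -m jog '[[0.8,2,0.8,0,0,0.002,255],[0.8,6,0.8,0,0,0.002,255],[0.8,10,0.8,0,0,0.002,255],[0.8,12,0.8,0,0,0.002,255],[0.8,12,0.8,0,0,0.002,255]]'
python3 - <<'E'
from h import *
tipp()
snap('wrist','w7.png')
im=cv2.imread('pics/w7.png')[170:240,225:360].astype(float)
im=np.clip(im*1.8,0,255).astype('uint8');cv2.imwrite('pics/w7c.png',cv2.resize(im,None,fx=5.9,fy=5.9,interpolation=cv2.INTER_CUBIC))
tipp()
E
```

```text
time: 6.65
position: [0.648, -0.072, 0.2789]
orientation: [-2.131, 0.004, -0.325]
force: [0.4, -0.4, 0.0]
gripper_width: 0.0219
t 6.65 tip panel mm [ 1.5 26.6 -9. ] F panel [ 0.2  0.5 -0.1] ang [ 0.11 -0.06 -0.34] w 0.0219
t 6.7 tip panel mm [ 1.4 26.8 -8.6] F panel [ 0.3 -0.2 -0. ] ang [ 0.09 -0.06 -0.3 ] w 0.0218
```

View pics/w7c.png

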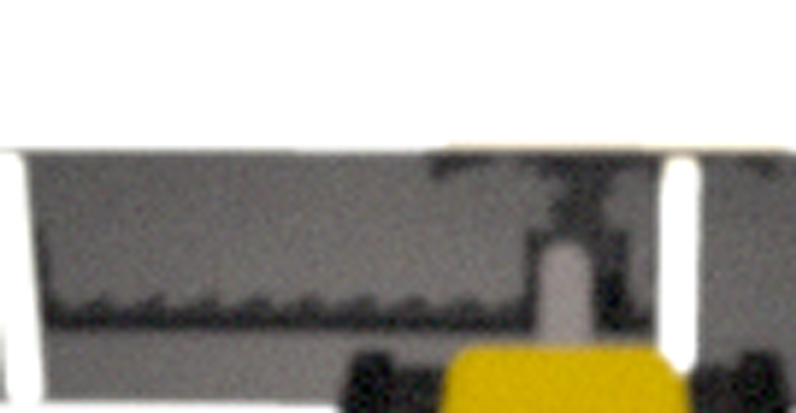

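```bash

python3 -m jog '[[1.2,1,0.4,0,0,0.004,255],[1.2,4,0.4,0,0,0.004,255],[1.2,7,0.4,0,0,0.004,255],[1.2,8,0.4,0,0,0.004,255],[1.2,8,0.4,0,0,0.004,255]]'
python3 - <<'E'
from h import *
tipp()
E
python3 -m jog '[[0,2,0,0,0,0,255],[0,4,0,0,0,0,255],[0,6,0,0,0,0,255],[0,8,0,0,0,0,255],[0,8,0,0,0,0,255]]'
python3 - <<'E'
from h import *
tipp()
E
```

```text
time: 7.12
position: [0.648, -0.0759, 0.2722]
orientation: [-2.131, 0.007, -0.327]
force: [-0.8, 0.1, -0.8]
gripper_width: 0.0217
t 7.12 tip panel mm [  1.   27.  -16.6] F panel [-0.3 -0.8 -0.7] ang [ 0.09 -0.06 -0.53] w 0.0217
time: 7.53
position: [0.6469, -0.0796, 0.2658]
orientation: [-2.13, 0.006, -0.326]
force: [-0.8, 1.3, 2.8]
gripper_width: 0.022
t 7.53 tip panel mm [  0.7  27.4 -24.1] F panel [ 0.7 -1.1  2.9] ang [ 0.05 -0.06 -0.46] w 0.022
```

```bash

python3 -m jog '[[0,1,0,0,0,0,255],[0,2,0,0,0,0,255],[0,3,0,0,0,0,255],[0,3,0,0,0,0,255]]'
python3 - <<'E'
from h import *
tipp()
E
python3 -m jog '[[0,1,0,0,0,0,255],[0,1.5,0,0,0,0,255],[0,2,0,0,0,0,255],[0,2,0,0,0,0,255]]'
python3 - <<'E'
from h import *
tipp()
E
```

```text
time: 7.87
position: [0.6467, -0.0804, 0.2644]
orientation: [-2.13, 0.006, -0.326]
force: [-2.6, 4.2, 7.9]
gripper_width: 0.0215
t 7.87 tip panel mm [  0.6  27.5 -25.7] F panel [ 1.5 -3.7  8.4] ang [ 0.04 -0.06 -0.44] w 0.0215
time: 8.2
position: [0.6466, -0.0806, 0.2641]
orientation: [-2.13, 0.005, -0.326]
force: [-2.0, 8.1, 15.2]
gripper_width: 0.0217
t 8.2 tip panel mm [  0.6  27.7 -26.1] F panel [ 2.1 -4.5 16.7] ang [ 0.03 -0.07 -0.41] w 0.0217
```

```bash

python3 -m jog '[[0,1,0,0,0,0,255],[0,2,0,0,0,0,255],[0,2,0,0,0,0,255]]'
python3 - <<'E'
from h import *
tipp();snap('wrist','w8.png')
im=cv2.imread('pics/w8.png')[170:340,225:420];cv2.imwrite('pics/w8c.png',cv2.resize(im,None,fx=3.5,fy=3.5,interpolation=cv2.INTER_CUBIC))
E
```

```text
time: 8.45
position: [0.6466, -0.0806, 0.2638]
orientation: [-2.13, 0.005, -0.326]
force: [-3.6, 10.7, 22.6]
gripper_width: 0.0215
t 8.45 tip panel mm [  0.4  27.8 -26.3] F panel [ 4.3 -6.8 23.9] ang [ 0.02 -0.07 -0.37] w 0.0215
```

View pics/w8c.png

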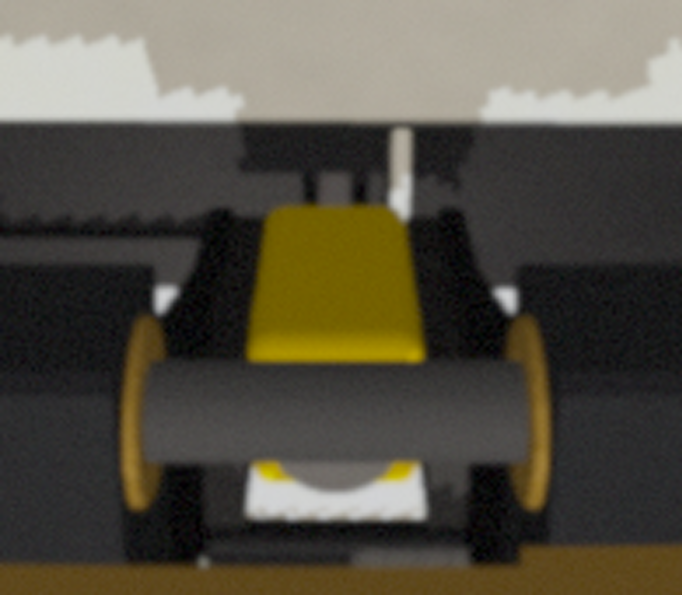

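```bash

python3 -m jog '[[0,-5,0,0,0,0,255],[0,-12,0,0,0,0,255],[0,-30,0,0,0,0,255],[0,-55,0,0,0,0,255],[0,-80,0,0,0,0,255]]'
python3 -m jog '[[0,-20,0,0,0,0,255],[0,-20,0,0,0,0,255],[0,-20,0,0,0,0,255]]'
python3 - <<'E'
from h import *
tipp()
rel([.4395,.3158,.12],down(.35),TIP)
snap('scene','s5.png');snap('wrist','w9.png')
E
```

```text
time: 8.92
position: [0.6594, -0.0435, 0.3272]
orientation: [-2.132, 0.009, -0.328]
force: [0.7, 0.7, -0.1]
gripper_width: 0.0217
time: 9.17
position: [0.6633, -0.0329, 0.3447]
orientation: [-2.13, 0.006, -0.326]
force: [-0.4, -1.1, -1.0]
gripper_width: 0.0217
t 9.17 tip panel mm [ 0.4 28.4 69. ] F panel [ 0.5 -0.1 -1.5] ang [ 0.03 -0.06 -0.43] w 0.0217
t 9.17 row [-323.7 -145.1  214.4] [ 0.535 -0.656 -0.194]
```

View pics/w9.png

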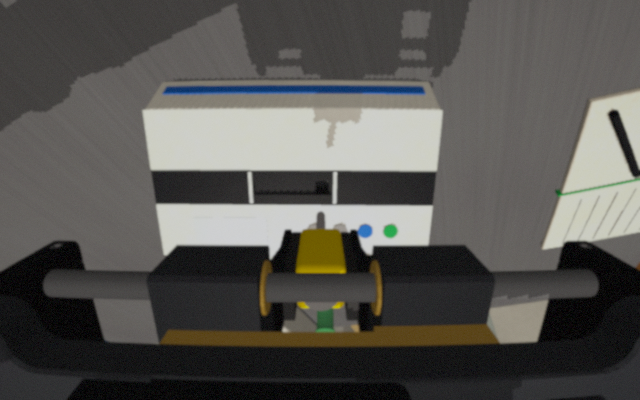

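```bash

python3 -m jog '[[-324,-145,214,0.535,-0.656,-0.194,255],[-324,-145,214,0.535,-0.656,-0.194,255],[-324,-145,214,0.535,-0.656,-0.194,255],[-324,-145,214,0.535,-0.656,-0.194,255],[-324,-145,214,0.535,-0.656,-0.194,255]]'
python3 - <<'E'
from h import *
rel([.4395,.3158,.12],down(.35),TIP)
E
```

```text
time: 9.68
position: [0.5489, 0.1424, 0.349]
orientation: [-1.723, 0.043, 0.165]
force: [-0.2, 0.2, -0.8]
gripper_width: 0.0214
t 9.68 row [-79.7 -31.9 186.3] [ 0.148 -0.182 -0.057]
```

```bash

python3 -m jog '[[-78,-31,180,0.148,-0.182,-0.057,255],[-78,-31,180,0.148,-0.182,-0.057,255],[-78,-31,180,0.148,-0.182,-0.057,255],[-78,-31,180,0.148,-0.182,-0.057,255],[-78,-31,180,0.148,-0.182,-0.057,255]]'
python3 -m jog '[[0,0,0,0,0,0,255],[0,0,0,0,0,0,255],[0,0,0,0,0,0,255],[0,0,0,0,0,0,255]]'
python3 - <<'E'
from h import *
rel([.4395,.3158,.08],down(.35),TIP)
p,M,s=st();print(p+M[:,1]*TIP)
E
```

```text
time: 10.1
position: [0.4424, 0.311, 0.3553]
orientation: [-1.573, 0.001, 0.348]
force: [-0.3, 0.7, -0.3]
gripper_width: 0.0219
time: 10.43
position: [0.4455, 0.3079, 0.3556]
orientation: [-1.575, 0.0, 0.344]
force: [0.3, -1.1, -0.2]
gripper_width: 0.0218
t 10.43 row [-3.  39.7  9.6] [ 0.004 -0.006 -0.   ]
[0.4457859  0.30694008 0.11975799]
```

```bash

python3 -m jog '[[-3,10,9.5,0.004,-0.006,0,255],[-3,40,9.5,0.004,-0.006,0,255],[-3,40,9.5,0.004,-0.006,0,255],[-3,40,9.5,0.004,-0.006,0,255]]'
python3 -m jog '[[0,0,0,0,0,0,255],[0,0,0,0,0,0,255],[0,0,0,0,0,0,255]]'
python3 - <<'E'
from h import *
rel([.4395,.3158,.07],down(.35),TIP)
p,M,s=st();print(p+M[:,1]*TIP)
snap('scene','s6.png');crop('s6.png','s6c.png',430,230,500,310,7)
snap('side','d6.png');crop('d6.png','d6c.png',260,100,340,170,7)
snap('wrist','w10.png')
q=onz('scene',(465.2,279),.06)
E
```

```text
time: 10.77
position: [0.4382, 0.3168, 0.3148]
orientation: [-1.571, 0.003, 0.353]
force: [0.6, 0.3, -0.3]
gripper_width: 0.0215
time: 11.02
position: [0.4389, 0.3179, 0.3176]
orientation: [-1.569, -0.003, 0.353]
force: [0.6, -0.2, -0.7]
gripper_width: 0.0217
t 11.02 row [-0.2 11.8 -2.2] [-0.002  0.003  0.003]
[0.43943805 0.31859151 0.08180981]
```

View pics/s6c.png

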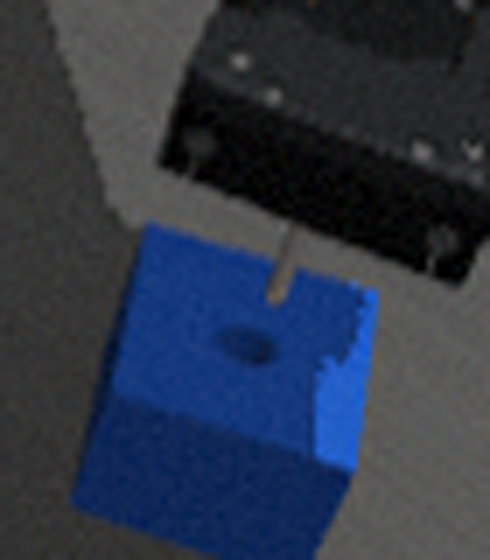

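View pics/d6c.png

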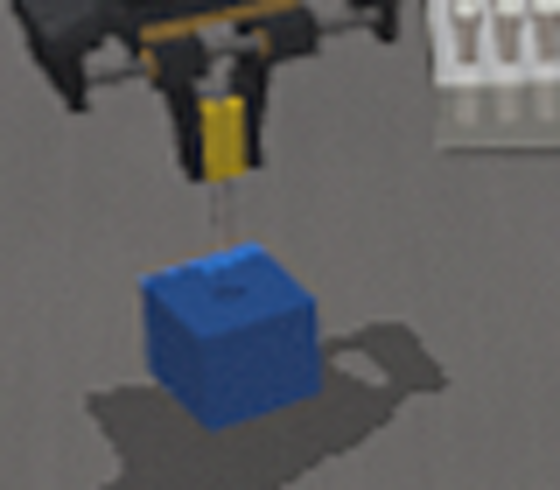

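View pics/w10.png

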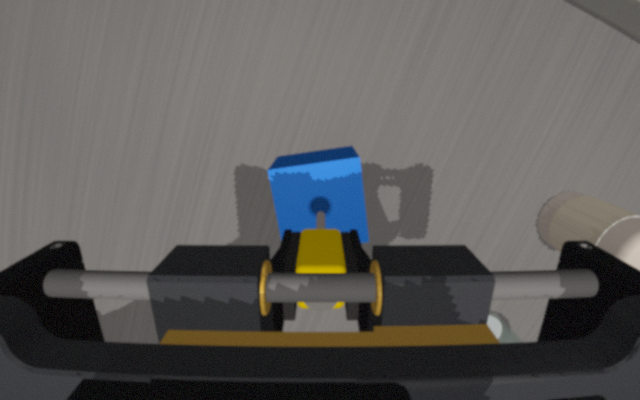

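```bash
python3 - <<'E'
from h import *
crop('w10.png','w10c.png',280,185,360,245,8)
p,M,s=st();t=p+M[:,1]*TIP;print(s['time'],t)
for n,h,tp in(('scene',(465.1,279.4),(430+275/7,230+300/7)),('side',(293,141.7),(292.9,135.0)),('wrist',(319.5,206),(320.5,213))):
    a=onz(n,h,.06);b=onz(n,tp,t[2]);print(n,a.round(4),b.round(4),'tip-hole mm',((b-a)*1e3).round(1)[:2],'tip err',((b-t)*1e3).round(1)[:2])
    print(proj(n,t))
E
```

```text
11.1667 [0.43903562 0.31841119 0.08140525]
scene [0.4405 0.3174 0.06  ] [0.4374 0.3191 0.0814] tip-hole mm [-3.1  1.7] tip err [-1.7  0.7]
[[468.50450016 273.03589666]]
side [0.4414 0.3081 0.06  ] [0.4422 0.3208 0.0814] tip-hole mm [ 0.8 12.7] tip err [3.2 2.4]
[[292.04963143 135.37248778]]
wrist [0.4393 0.3169 0.06  ] [0.4393 0.319  0.0814] tip-hole mm [-0.   2.1] tip err [0.3 0.6]
[[319.84873085 213.59308508]]
```

View pics/w10c.png

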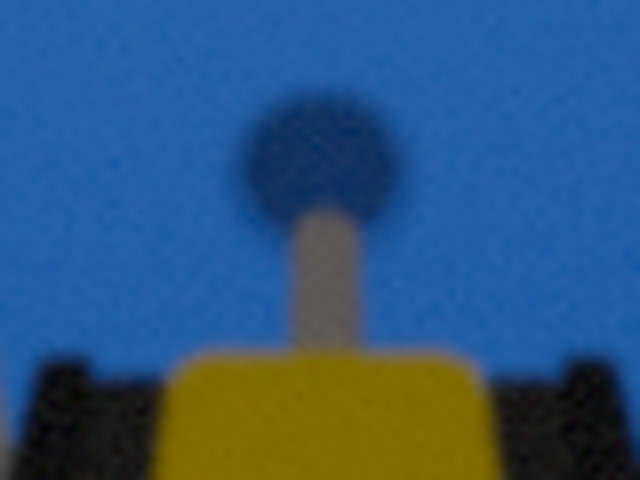

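```bash

python3 -m jog '[[0,0,-1.6,-0.001,0.002,0.002,255],[0,10,-1.6,-0.001,0.002,0.002,255],[0,20,-1.6,-0.001,0.002,0.002,255],[0,28,-1.6,-0.001,0.002,0.002,255],[0,28,-1.6,-0.001,0.002,0.002,255]]'
python3 -m jog '[[0,0,0,0,0,0,255],[0,0,0,0,0,0,255]]'
python3 - <<'E'
from h import *
rel([.4395,.3168,.01],down(.35),TIP)
p,M,s=st();print(p+M[:,1]*TIP)
snap('wrist','w11.png');crop('w11.png','w11c.png',280,165,360,245,7)
E
```

```text
time: 11.58
position: [0.4383, 0.3156, 0.2859]
orientation: [-1.572, 0.005, 0.352]
force: [-1.1, -0.3, -1.0]
gripper_width: 0.0216
time: 11.75
position: [0.4391, 0.3164, 0.2883]
orientation: [-1.57, 0.001, 0.351]
force: [-0.8, 0.4, 0.6]
gripper_width: 0.0217
t 11.75 row [ 0.6 42.5  0.2] [-0.001  0.001 -0.001]
[0.43879581 0.31646066 0.05247685]
```

View pics/w11c.png

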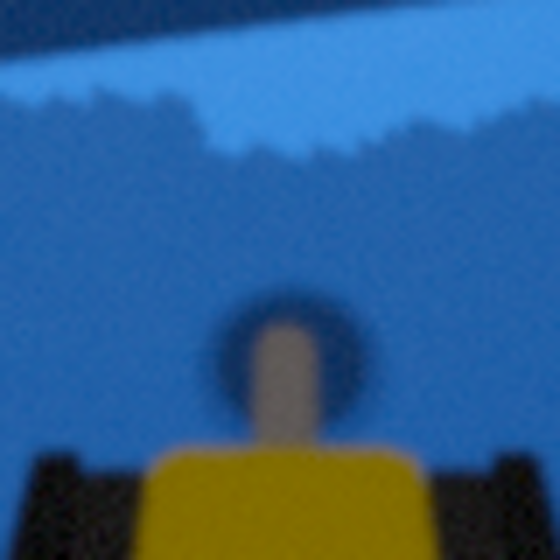

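```bash

python3 -m jog '[[0.4,15,0,0,0,0,255],[0.4,30,0,0,0,0,255],[0.4,38,0,0,0,0,255],[0.4,40,0,0,0,0,255],[0.4,41,0,0,0,0,255]]'
python3 -m jog '[[0,0,0,0,0,0,255],[0,0,0,0,0,0,255],[0,0,0,0,0,0,255]]'
python3 - <<'E'
from h import *
rel([.4395,.3168,.01],down(.35),TIP)
print(st()[2]['force'])
E
```

```text
time: 12.22
position: [0.4394, 0.3165, 0.2474]
orientation: [-1.57, 0.001, 0.351]
force: [-1.0, -0.4, -0.2]
gripper_width: 0.0218
time: 12.47
position: [0.4396, 0.3167, 0.2482]
orientation: [-1.57, -0.001, 0.351]
force: [-0.1, -0.2, -1.7]
gripper_width: 0.0215
t 12.47 row [-0.1  2.4  0.2] [-0.001  0.001  0.001]
[-0.09114429 -0.16343284 -1.69538931]
```

Lower the last 2.4 mm with a light press, then open.

```bash

python3 -m jog '[[0,1.5,0,0,0,0,255],[0,2.4,0,0,0,0,255],[0,2.4,0,0,0,0,255],[0,2.4,0,0,0,0,255],[0,2.4,0,0,0,0,255]]'
python3 -m jog '[[0,0,0,0,0,0,150],[0,0,0,0,0,0,150],[0,0,0,0,0,0,60],[0,0,0,0,0,0,0],[0,0,0,0,0,0,0]]'
python3 -m jog '[[0,0,0,0,0,0,0],[0,0,0,0,0,0,0],[0,0,0,0,0,0,0],[0,0,0,0,0,0,0],[0,0,0,0,0,0,0]]'
python3 - <<'E'
from h import *
snap('wrist','w12.png')
E
```

```text
time: 12.88
position: [0.4395, 0.3166, 0.2458]
orientation: [-1.57, -0.0, 0.351]
force: [-1.4, -1.5, 6.3]
gripper_width: 0.0219
time: 13.3
position: [0.4393, 0.3164, 0.2449]
orientation: [-1.57, 0.001, 0.351]
force: [0.5, -0.1, -0.1]
gripper_width: 0.0471
time: 13.72
position: [0.4394, 0.3165, 0.2451]
orientation: [-1.57, 0.001, 0.351]
force: [0.6, 0.2, 0.4]
gripper_width: 0.0805
```

View pics/w12.png

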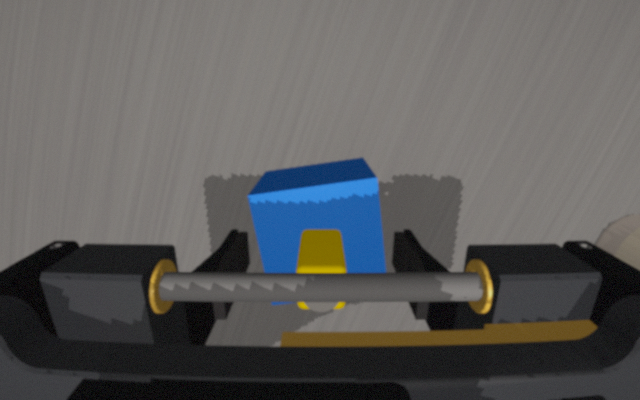

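Seated (6 N contact), released and free between the jaws. Retreat straight up and check.

```bash

python3 -m jog '[[0,-20,0,0,0,0,0],[0,-50,0,0,0,0,0],[0,-90,0,0,0,0,0],[0,-120,0,0,0,0,0],[0,-120,0,0,0,0,0]]'
python3 -m jog '[[0,-30,-100,0,0,0,0],[0,-30,-100,0,0,0,0],[0,-30,-100,0,0,0,0],[0,-30,-100,0,0,0,0],[0,-30,-100,0,0,0,0]]'
python3 -m jog '[[0,0,0,0,0,0,0],[0,0,0,0,0,0,0],[0,0,0,0,0,0,0]]'
python3 - <<'E'
from h import *
print(st()[2]['joint_vel'].round(3))
snap('scene','s9.png');snap('side','d9.png');snap('wrist','w13.png')
im=np.vstack([np.hstack([cv2.resize(cv2.imread('pics/'+f+'.png')[y:y+80,x:x+80],(400,400),interpolation=cv2.INTER_CUBIC) for f,x,y in(('s9',425,230),('d9',255,100))])]);cv2.imwrite('pics/end.png',im)
E
```

```text
time: 14.18
position: [0.4407, 0.3179, 0.3717]
orientation: [-1.567, -0.011, 0.351]
force: [0.9, 0.9, -0.1]
gripper_width: 0.0871
time: 14.6
position: [0.4744, 0.2213, 0.3951]
orientation: [-1.57, 0.0, 0.348]
force: [-0.0, 0.4, -0.9]
gripper_width: 0.0869
time: 14.85
position: [0.4733, 0.2238, 0.3945]
orientation: [-1.57, 0.002, 0.354]
force: [-0.6, -0.4, -0.0]
gripper_width: 0.087
[-0.001 -0.001  0.004 -0.001 -0.001  0.    -0.   ]
```

View pics/s9.png

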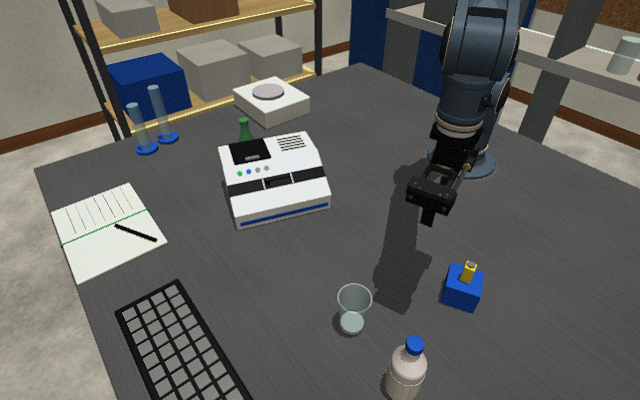

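View pics/end.png

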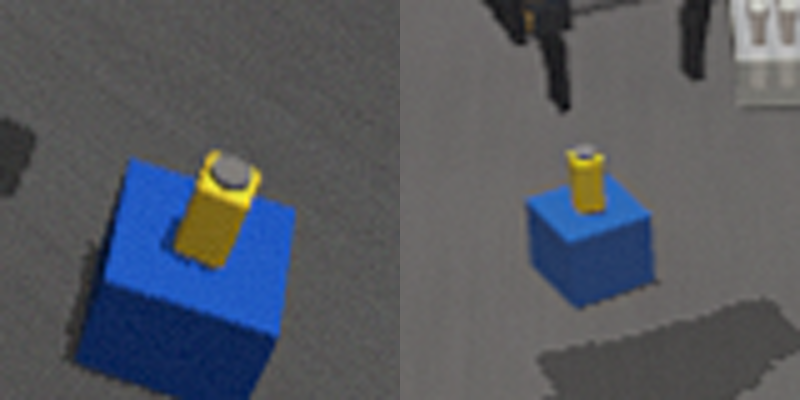

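```bash
python3 -c "
from bench import bot
print(bot.finish_job())"
```

```text
the job is handed in; nothing more can be done
None
```

I reset the lamp catch, put the pin back upright in its stand, and handed the job in at about 15 s of the 67 s allowed. No verdict is reported.

- **Finding the hole:** I did not feel along the slot floor. The wrist camera showed the hole as a darker square at about y = +27 mm on the panel, so I lowered the pin straight into it.
- **Pushing the catch:** The pin met no force down to 16.6 mm below the face. It pushed against 3–4 N at 24 mm, then hit a hard stop near 26 mm, where I pressed to about 24 N. The catch's position can't be read directly, so these depth and force readings are the only evidence it is home. The handle had not slipped in the grip.
- **Returning the pin:** It went into the stand hole centred and seated with about 6 N of contact before I released it. The last pictures show it upright with its handle on the stand, as at the start. The gripper was well clear and the arm had stopped.
- **Bystanders:** The bottle, beaker and flask looked unmoved in the last scene picture.
- **Disagreement:** The side camera placed the stand 7–9 mm off in y compared with the other two cameras. I used the wrist and scene cameras, and the clean fit in the hole bore them out.

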